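Seat a specimen vial's stopper in the dial press

TASK

One of the four specimen vials in the dial of the bench press has a stopper that stands proud. With a fingertip, push the dial round by its spokes until that vial stands centred under the ram, push the press lever down until the stopper is fully home, and let the lever rise to its rest, leaving the vial under the ram. Push gently and only on the spokes and the lever, grip nothing, keep the fingers off the vials and stoppers, and leave the things on the bench around as they are.

Things in the scene. Friction and masses are not known exactly. Their poses are not given: they have to be found in the camera images.
- press: Grey bench hand press, bolted down. Origin on the bench under the dial's axis; +x points from the dial back to the column, +y to the press's left. Base 290 x 130 x 12 mm. Its head (x from +29 mm, 50 mm wide, 128 to 200 mm high) overhangs the dial from behind; the lever is on the right (-y) side. Stands anywhere in 6 x 12 cm, turned up to 15 degrees.
- dial_foot: Round steel foot, 100 mm across, fixed on the press base; carries the dial. Origin on the dial axis, 12 mm above the bench.
- ram_foot (a point): Centre of the underside of the ram's round foot (26 mm across), 52 mm behind the dial axis. At rest it is 105 mm above the bench; it moves straight down 20 mm per radian of lever.
- press_lever (a joint): Lever angle: 0 = rest, 55 degrees above the level, pointing to the front (press's -x) and up; grows to 1.40 rad as it is pushed down. A spring returns it gently to 0 in about a second when it is let go. Pushing straight down on the ball takes 4 to 6 N, and about 11 N while the stopper goes in; the stopper is home at about 1.1 rad.
- lever_ball (a point): Centre of the black ball (29 mm across) on the end of the lever, 150 mm from its axle. The ball moves in an upright plane along the press's x axis, 52 mm to the right of the ram.
- lever_axle (a point): Where the lever's axis (level, along the press's y axis) crosses the lever; 168 mm above the bench.
- dial (a joint): Turn of the dial in rad since the start, positive counter-clockwise seen from above; free of stops for 4 rad either way. It turns stiffly (about 1.2 N at a spoke end) and stays where it is left; no detent.
- dial_centre (a point): On the dial's upright axis, 40 mm above the bench. The dial is an aluminium disc, 144 mm across, top 28 mm above the bench, with six white pocket collars on a circle of 52 mm radius (60 degrees apart; 19 mm high) and six spokes midway between them.
- proud_vial: Glass vial, 18 mm across and 50 mm high, whose black rubber stopper stands proud of the rim by 13 to 16 mm. Origin: centre of its underside, 28 mm above the bench in its dial pocket. It stands loosely in any one of four pockets (0.8 mm play), 40 to 140 degrees round the dial from the ram on either side.
- stopper_top (a point): Centre of the top of the proud stopper (head 21 mm across, 5 mm thick): about 96 to 99 mm above the bench at the start, 83 mm when home.
- stopper (a joint): How far the proud stopper has been pushed in (m): 0 to 0.003 at the start, 0.016 = home, its head on the rim. It takes about 40 N to push, which the press gives.
- spoke0 (a point): Centre of the ball (15 mm across) on the end of dial spoke 0: 127 mm from the dial axis, 41 mm above the bench. The spoke is a 9 mm rod that slopes down inward to 33 mm above the bench at 66 mm from the axis. Spokes 0 to 5 follow each other counter-clockwise, 60 degrees apart.
- spoke1 (a point): Centre of the ball (15 mm across) on the end of dial spoke 1: 127 mm from the dial axis, 41 mm above the bench. The spoke is a 9 mm rod that slopes down inward to 33 mm above the bench at 66 mm from the axis. Spokes 0 to 5 follow each other counter-clockwise, 60 degrees apart.
- spoke2 (a point): Centre of the ball (15 mm across) on the end of dial spoke 2: 127 mm from the dial axis, 41 mm above the bench. The spoke is a 9 mm rod that slopes down inward to 33 mm above the bench at 66 mm from the axis. Spokes 0 to 5 follow each other counter-clockwise, 60 degrees apart.
- spoke3 (a point): Centre of the ball (15 mm across) on the end of dial spoke 3: 127 mm from the dial axis, 41 mm above the bench. The spoke is a 9 mm rod that slopes down inward to 33 mm above the bench at 66 mm from the axis. Spokes 0 to 5 follow each other counter-clockwise, 60 degrees apart.
- spoke4 (a point): Centre of the ball (15 mm across) on the end of dial spoke 4: 127 mm from the dial axis, 41 mm above the bench. The spoke is a 9 mm rod that slopes down inward to 33 mm above the bench at 66 mm from the axis. Spokes 0 to 5 follow each other counter-clockwise, 60 degrees apart.
- spoke5 (a point): Centre of the ball (15 mm across) on the end of dial spoke 5: 127 mm from the dial axis, 41 mm above the bench. The spoke is a 9 mm rod that slopes down inward to 33 mm above the bench at 66 mm from the axis. Spokes 0 to 5 follow each other counter-clockwise, 60 degrees apart.
- shut_vial_a: Glass vial like the proud one, but its stopper is already home (top 83 mm above the bench). Loose in its dial pocket; origin: centre of its underside.
- shut_vial_b: Glass vial like the proud one, but its stopper is already home (top 83 mm above the bench). Loose in its dial pocket; origin: centre of its underside.
- shut_vial_c: Glass vial like the proud one, but its stopper is already home (top 83 mm above the bench). Loose in its dial pocket; origin: centre of its underside.
- vent_box: Bystander: small white box, 38 mm cube, on the bench right of the press; origin under its centre.
- forceps: Bystander: forceps, 113 mm long, lying at the front right; origin under its centre.
- squeeze_bottle: Bystander: clear bottle, 45 mm across and 117 mm high, back left; origin under its centre.

How it is judged:
On the way, in this order (a step that is already met when the one before it is completed fails the run):
1. the vial with the proud stopper stands centred under the ram (within 8 mm), the stopper still proud (horizontal distance between stopper_top and ram_foot below 0.008 m and value of joint stopper below 0.006 m), for 0.2 s.
2. the lever is pushed down by the fingers and the ram has pushed the stopper home (value of joint stopper above 0.0148 m and value of joint press_lever above 0.8 rad and contact force between the fingers and press above 0.5 N), for 0.1 s.
At the end, for the whole second after the job is handed in: The proud stopper is home (within 1.2 mm), its vial still under the ram (within 10 mm), the lever back at rest (within 0.06 rad), and all four vials upright and down in their dial pockets (value of joint stopper above 0.0148 m and value of joint press_lever below 0.06 rad and horizontal distance between stopper_top and ram_foot below 0.01 m and linear speed of proud_vial below 0.02 m/s and angle between each of proud_vial, shut_vial_a, shut_vial_b, shut_vial_c's own z axis and vertical below 0.15 rad and height (world z) of each of proud_vial, shut_vial_a, shut_vial_b, shut_vial_c below 0.032 m); the robot touches nothing.
It fails at once if a vial is lifted from its pocket or tipped (height (world z) of any of proud_vial, shut_vial_a, shut_vial_b, shut_vial_c above 0.04 m or angle between any of proud_vial, shut_vial_a, shut_vial_b, shut_vial_c's own z axis and vertical above 0.3 rad).
It fails at once if the fingers press on a vial or its stopper (contact force between the fingers and proud_vial above 0.5 N or contact force between the fingers and shut_vial_a above 0.5 N or contact force between the fingers and shut_vial_b above 0.5 N or contact force between the fingers and shut_vial_c above 0.5 N).
It fails at once if the press or the dial is gripped or forced with more than 55 N (contact force between the fingers and press above 55 N or contact force between the fingers and dial_foot above 55 N).
It fails at once if a bystander is moved by more than 10 mm (distance of any of vent_box, forceps, squeeze_bottle from where it was at the start of the episode above 0.01 m).
It also fails if it takes over 72 s, if anything falls off the work surface, if the arm or the gripper's body presses on something with over 40 N, if the wrist force passes 120 N, or if a joint passes its speed limit or range.

ROBOT

A 6-joint arm with a two-finger parallel gripper is mounted at the origin on a cart in front of the work surface, level with it; the furniture and walls round the work are solid. World frame = base frame: x ahead of the robot, y to its left, z up, the work surface at z = 0. Lengths are in m, angles in rad, forces in N, time in s.
With the tool pointing down it reaches from about 0.35 to 0.8 m from the base axis. Payload 7.3 kg.
Tool frame: the origin (TCP) lies at the very end of the fingers, on their centre line; the grasp point (between the pads) lies 19 mm behind it; z points along the fingers, y is the line along which they close (so a half turn about z gives the same grasp; the last joint's range is limited). The gripper opens to 85 mm and grips with 20 to 120 N. Pads are 22 mm wide; open, the fingers measure 114 mm over their backs; the gripper's body (76 mm by 85 mm) begins 54 mm behind the grasp point. The pads swing forward as they close: fully open they stand 13 mm farther back than shut.
Start: joints at [-1.471, 0.342, 1.524, -0, 1.275, -0.146], TCP at [0.128, -0.509, 0.231] pointing down, gripper open.
Joint ranges: [-2.53, 2.53], [-0.77, 2.02], [0.04, 2.7], [-1, 4.14], [0.28, 2.66], [-3.11, 3.11]. Speed limits (rad/s): [2.57, 2.57, 3.14, 3.14, 3.14, 3.14].

INTERFACE

Orientations are given as a unit quaternion [x, y, z, w].
In Python, from cell import bot gives the robot as it stands. The module is installed in compiled form; this text tells all that it offers.
- The arm moves only by the tool carry_out, never from a script. Its argument "rows" is a list that holds one entry, the list of rows, each a list of 7 numbers: the shift along the world's x, y, z in cm, then the turn, a rotation vector about the world's x, y, z in rad, then the opening, from 0 (shut) to 1 (fully open). In form: [[[tx, ty, tz, ax, ay, az, hand], ...]]. A call has 1 to 12 rows; each row shifts and turns the commanded pose from where the row before left it; what a row does not reach is not made up. A row lasts 1/10 s, in which the tool goes at most 50 mm and 8.59 degrees, less where a joint would pass 70% of its speed; a pose out of reach is approached as far as the arm can. A call with a gripper value outside its range is refused whole. The fingers move at their own pace and stop on an object; "force" is the grip in N (left out, the last holds). Time passes only in rows, so rows that do not move let the fingers close. It gives the time, the measured TCP pose, the force, the opening and the grip force at its end, in the units of the state.
- bot.observe(): the state, without advancing time (a new reading comes with each control period).
- bot.camera(name): name is "scene" or "top"; returns the picture (400x640x3 uint8, red, green, blue); there is no depth.
- bot.camera_params(name): a dict with "fx", "fy", "cx", "cy" (pixels), "R" (3x3) and "t" (3): a world point X has camera coordinates R X + t. Camera axes: x right, y down, z forward; pixel columns grow to the right and rows downward; lengths in m; the calibration is good to about 2 mm. A picture is of the moment at which its call begins. camera_params takes no time and is no camera call.
- bot.job_done(): hands the job in; it is judged then, once.
Trained networks look in the newest picture that a camera, given by its name, has taken for a name from the list of things; names that differ only in an ending like _2 or _b are one class to them, and where a whole thing is asked for, a point or a joint stands for the part that bears it (a point fixed in the world has none). Each returns a list of dicts, best first, with "p" (0 to 1); they miss things now and then, are a little off and sometimes report something else, mostly with a low value. They report only what shows in the picture. A call takes as long as a camera call.
- bot.masks_of(camera, name): "mask" (400x640 bool, what is visible of it) and "rect" ([centre column, centre row, width, height] in pixels, round what is visible of it).
The state is a dict: "clock": time; "qpos": joint angles; "qd": joint speeds; "joint_efforts": joint torques, N m; "ee_pos": TCP position; "eef_rot": TCP orientation; "contact_force": force on the tool from outside, world axes, zero at the start; "torque": the same for the moment, N m; "grip_width": finger opening in m; "grip_force": force on a finger pad.
Only numpy, scipy, OpenCV 4.12 (cv2) and the standard library are available. Lean on these libraries where they do the work, as an engineer would, in place of code of your own. Each camera call takes 0.05 s, during which the arm holds its last target. There are 200 camera calls.

## Working session

There is one attempt and no reset: what is moved stays moved. The work goes in short steps, Python scripts to look and compute and a tool call to move; the robot and the scene stay as the last step left them, time stands still between calls to the robot, and variables do not carry over. Pictures are saved under pics/ and viewed, at most 10 in all, crops included, and the job is handed in when it is done.

Besides the shell and the picture viewer there is one more tool, called after "Emit:" as name(argument=value, ...), one argument or row to a line, values as JSON. carry_out: Moves the arm, as the interface text tells. Its arguments: {"type":"object","properties":{"rows":{"type":"array","items":{"type":"array","items":{"type":"array","items":{"type":"number"}}}},"force":{"type":"number"}},"required":["rows"]}

```bash
mkdir -p pics; python3 - <<'E'
from cell import bot
import cv2, numpy as np
for c in("scene","top"):
    im=bot.camera(c); cv2.imwrite(f"pics/{c}0.png",im[:,:,::-1])
    p=bot.camera_params(c); print(c,p["fx"],p["cx"],p["cy"],np.round(p["R"],3).tolist(),np.round(p["t"],3).tolist(), np.round(-p["R"].T@p["t"],3) if hasattr(p["R"],'T') else '')
    for n in("press","dial","dial_foot","proud_vial","stopper","shut_vial_a","spoke0","lever_ball","ram_foot","vent_box","forceps","squeeze_bottle","stopper_top","press_lever"):
        try: print(n,[(round(d["p"],2),np.round(d["rect"]).tolist()) for d in bot.masks_of(c,n)])
        except Exception as e: print(n,e)
print(bot.observe())
E
```

```text
scene 501.7469105493343 326.7802655704392 196.8233783719471 [[-0.87, -0.493, -0.02], [-0.184, 0.361, -0.914], [0.458, -0.792, -0.404]] [0.536, 0.234, 1.23] [-0.054  1.153  0.722]
press [(0.98, [316.0, 201.0, 93.0, 125.0])]
dial [(0.95, [335.0, 235.0, 82.0, 43.0])]
dial_foot [(0.79, [338.0, 237.0, 79.0, 35.0])]
proud_vial [(0.44, [331.0, 218.0, 10.0, 21.0])]
stopper [(0.64, [337.0, 237.0, 81.0, 47.0])]
shut_vial_a [(0.62, [346.0, 226.0, 8.0, 15.0])]
spoke0 [(0.63, [337.0, 238.0, 80.0, 42.0]), (0.51, [347.0, 225.0, 5.0, 12.0]), (0.2, [332.0, 214.0, 8.0, 6.0])]
lever_ball [(0.44, [345.0, 203.0, 8.0, 14.0]), (0.22, [331.0, 212.0, 6.0, 5.0])]
ram_foot [(0.78, [315.0, 183.0, 6.0, 56.0])]
vent_box [(0.74, [314.0, 184.0, 14.0, 54.0]), (0.63, [345.0, 205.0, 12.0, 17.0])]
forceps [(0.44, [416.0, 233.0, 27.0, 11.0]), (0.39, [338.0, 237.0, 81.0, 38.0])]
squeeze_bottle []
stopper_top []
press_lever [(0.49, [331.0, 160.0, 24.0, 37.0])]
top 504.31326184816805 315.9290343032127 196.61388012815232 [[0.002, -1.0, 0.02], [-0.997, -0.003, -0.071], [0.071, -0.019, -0.997]] [0.063, 0.535, 1.473] [0.429 0.
[... 626 characters left out ...]
]
{'clock': 1.5, 'qpos': array([-1.47101967e+00,  3.41981016e-01,  1.52407693e+00, -1.40919683e-05,
        1.27540134e+00, -1.46013465e-01]), 'qd': array([-0.00024743,  0.00019278,  0.00106807, -0.00037844,  0.00111356,
       -0.00124787]), 'joint_efforts': array([ 3.04198420e-05, -4.33562672e+01, -2.46272349e+01, -9.32153034e-05,
        2.67546993e-04,  3.65357869e-05]), 'ee_pos': array([ 0.12775787, -0.50924685,  0.23133944]), 'eef_rot': array([ 9.92457648e-01,  1.22587979e-01, -8.28063191e-06,  6.65104902e-05]), 'contact_force': array([ 0.52229804,  0.16925964, -1.877001  ]), 'torque': array([-0.02645252, -0.00912685, -0.03816633]), 'grip_force': 0.0, 'grip_width': 0.08533763271246883}
```

```bash
python3 - <<'E'
import cv2
a=cv2.imread("pics/top0.png")[110:260,220:420]; cv2.imwrite("pics/top0c.png",cv2.resize(a,None,fx=4,fy=4,interpolation=cv2.INTER_CUBIC))
a=cv2.imread("pics/scene0.png")[130:280,250:450]; cv2.imwrite("pics/scene0c.png",cv2.resize(a,None,fx=4,fy=4,interpolation=cv2.INTER_CUBIC))
E
```

```text
(no output)
```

View pics/top0c.png

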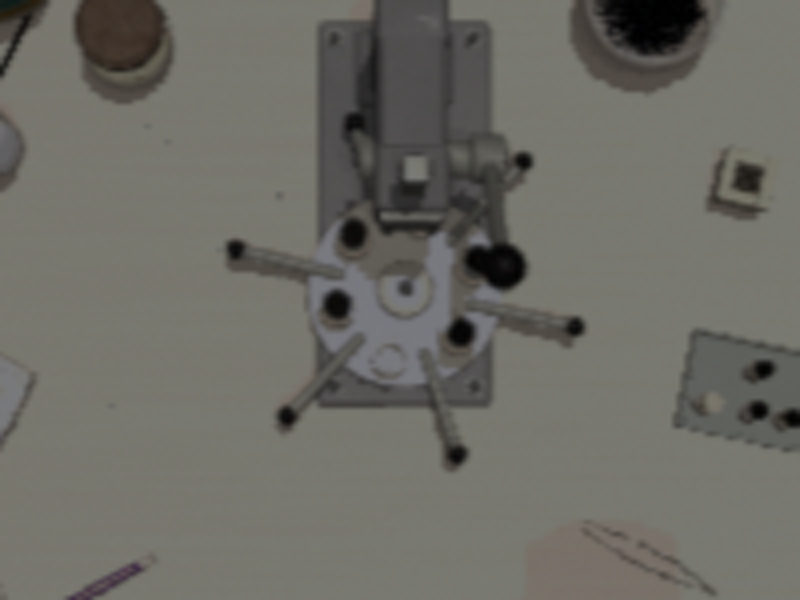

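View pics/scene0c.png

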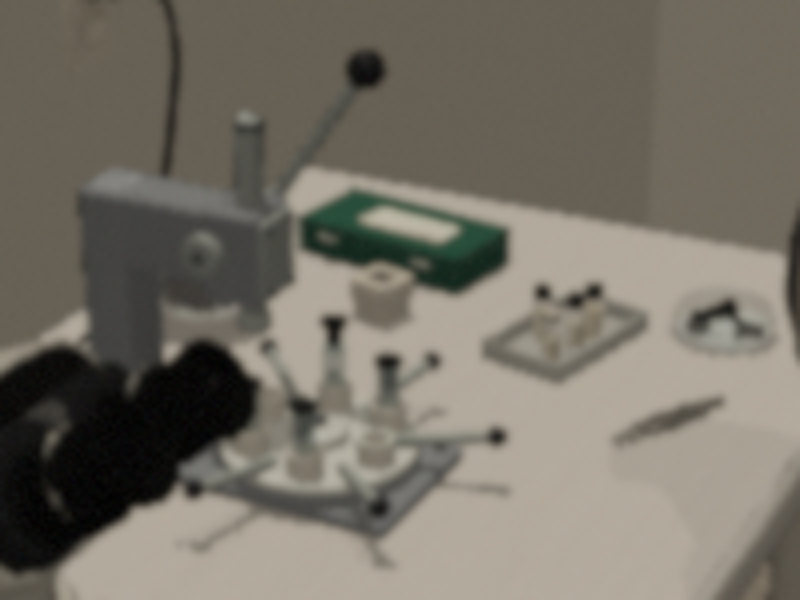

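View pics/top0.png

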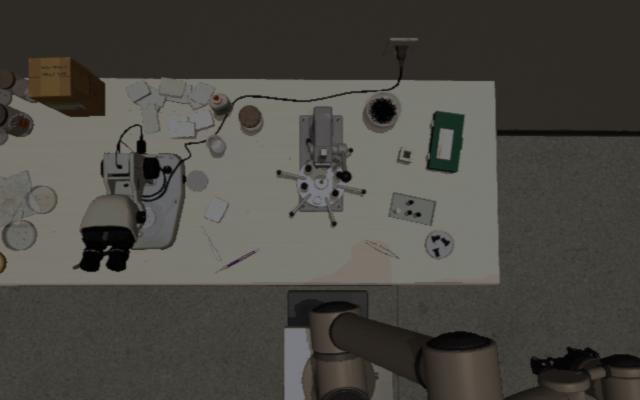

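```bash
cat > h.py <<'E'
import cv2, numpy as np, json
from scipy.optimize import least_squares
from cell import bot
P={c:bot.camera_params(c) for c in("scene","top")}
O={"top":(220,110),"scene":(250,130)}
def proj(c,X):
    p=P[c]; q=np.asarray(X)@np.array(p["R"]).T+p["t"]
    return np.stack([p["fx"]*q[...,0]/q[...,2]+p["cx"],p["fy"]*q[...,1]/q[...,2]+p["cy"]],-1)
def full(c,uv): return np.array(O[c])+(np.array(uv,float)+.5)/4-.5
def refine(g,uv,r=3):
    uv=np.array(uv,float)
    for _ in range(4):
        v,u=np.mgrid[-12:13,-12:13]/12*r
        w=cv2.remap(g,(u+uv[0]).astype(np.float32),(v+uv[1]).astype(np.float32),cv2.INTER_LINEAR).astype(float)
        w=np.clip(np.percentile(w,50)-w,0,None)*(u*u+v*v<r*r)
        uv=uv+[(w*u).sum()/w.sum(),(w*v).sum()/w.sum()]
    return uv
def tri(uvt,uvs,x0=(.45,0,.1)):
    return least_squares(lambda X:np.r_[proj("top",X)-uvt,proj("scene",X)-uvs],x0)
def press2w(q,X):
    c,s=np.cos(q[2]),np.sin(q[2]); X=np.asarray(X,float)
    return np.stack([q[0]+c*X[...,0]-s*X[...,1],q[1]+s*X[...,0]+c*X[...,1],X[...,2]],-1)
def spoke(q,a,k,r=.127,z=.041): 
    t=a+np.pi/3*np.asarray(k); return press2w(q,np.stack([r*np.cos(t),r*np.sin(t),z+0*t],-1))
E
python3 - <<'E'
from h import *
G={c:cv2.imread(f"pics/{c}0.png",0) for c in P}
T=[(236,249),(287,417),(456,455),(575,326),(523,160),(354,122)]
S={1:(195,488)}
t=np.array([refine(G["top"],full("top",u)) for u in T])
lbt=refine(G["top"],full("top",(503,266)),5); lbs=refine(G["scene"],full("scene",(366,68)),5)
r=tri(lbt,lbs); print("ball",r.x.round(4),r.fun.round(2))
cor=np.array([full("top",u) for u in[(318,405),(490,405),(490,22),(318,22)]])
# index: spokes 0..5 ccw starting at left one (T order is ccw from left in image: left,front-left,front-right,right..)
def pred(v):
    q=v[:3]; return np.r_[(proj("top",spoke(q,v[3],np.arange(6)))-t).ravel(),
      (proj("top",press2w(q,[[v[4],.065,.012],[v[4],-.065,.012],[v[4]+.29,-.065,.012],[v[4]+.29,.065,.012]]))-cor).ravel(),
      proj("top",press2w(q,[v[5]-.086,-.052,.291]))-lbt]
s=least_squares(pred,[.45,0,0,1.4,-.1,.05],loss="soft_l1"); print(s.x.round(4)); print(pred(s.x).reshape(-1,2).round(2).tolist())
q=s.x[:3];a=s.x[3]
print("scene spokes crop",((proj("scene",spoke(q,a,np.arange(6)))-O["scene"]+.5)*4).round().tolist())
tops={"A":((352,233),None),"B":((337,305),(303,406)),"C":((460,333),(388,360)),"D":((478,262),(333,322))}
for n,(u,w) in tops.items():
    ut=refine(G["top"],full("top",u))
    if w: 
        us=full("scene",w); r=tri(ut,us); X=r.x; print(n,"tri",X.round(4),r.fun.round(2))
    for k in range(6):
        pv=spoke(q,a+np.pi/6,k,.052,.083); e=np.linalg.norm(proj("top",pv)-ut)
        if e<5: print(n,"pocket",k,"ang from ram deg",np.degrees(a+np.pi/6+k*np.pi/3)%360,"err83",(proj("top",pv)-ut).round(2),"err97",(proj("top",spoke(q,a+np.pi/6,k,.052,.0975))-ut).round(2), "scene83,97", ((proj("scene",np.array([pv,pv+[0,0,.0145]]))-O["scene"]+.5)*4).round().tolist())
json.dump(list(s.x),open("fit.json","w"))
E
```

```text
ball [0.5647 0.0026 0.2908] [ 0.09  0.19 -0.24 -0.01]
[ 5.7710e-01  5.0800e-02  5.0000e-04  1.3476e+00 -8.5100e-02  7.4100e-02]
[[-0.16, -0.21], [-0.28, -0.23], [0.12, 0.02], [0.06, -0.08], [-0.03, 0.2], [-0.38, 0.31], [-0.58, 0.29], [0.26, 0.4], [0.05, -0.23], [-0.19, -0.5], [1.67, -0.0]]
scene spokes crop [[195.0, 490.0], [380.0, 507.0], [498.0, 436.0], [433.0, 361.0], [270.0, 348.0], [151.0, 407.0]]
A pocket 5 ang from ram deg 47.21062122539371 err83 [-0.18 -0.22] err97 [-0.16 -0.88] scene83,97 [[249.0, 380.0], [249.0, 362.0]]
B tri [0.5616 0.1005 0.0799] [-0.09 -0.18  0.2   0.01]
B pocket 0 ang from ram deg 107.21062122539368 err83 [-0.09 -0.31] err97 [-0.12 -0.79] scene83,97 [[304.0, 402.0], [304.0, 384.0]]
C tri [0.5418 0.0124 0.0806] [-0.08 -0.16  0.17  0.01]
C pocket 2 ang from ram deg 227.21062122539368 err83 [-0.1 -0.2] err97 [ 0.2  -0.61] scene83,97 [[389.0, 358.0], [389.0, 339.0]]
D tri [ 0.5919 -0.0007  0.0941] [-0.31 -0.62  0.72  0.05]
D pocket 3 ang from ram deg 287.2106212253937 err83 [-1.2  -0.36] err97 [-0.87 -0.95] scene83,97 [[335.0, 337.0], [334.0, 319.0]]
```

Emit:
carry_out(
  rows=[
    [[2.6,3.7,0,0,0,0,0],[2.6,3.7,0,0,0,0,0],[2.6,3.7,0,0,0,0,0],[2.6,3.7,0,0,0,0,0],[2.6,3.7,0,0,0,0,0],[2.6,3.7,0,0,0,0,0],[2.6,3.7,0,0,0,0,0],[2.6,3.7,0,0,0,0,0],[2.6,3.7,0,0,0,0,0],[2.6,3.7,0,0,0,0,0],[2.6,3.7,0,0,0,0,0],[0,0,0,0,0,0,0]],
  ],
)

```text
clock: 2.7
ee_pos: [0.4159, -0.0982, 0.2315]
eef_rot: [0.992, 0.126, 0.001, -0.0]
contact_force: [-1.1, -0.6, 0.7]
grip_width: 0.0003
grip_force: 0.0
```

Emit:
carry_out(
  rows=[
    [[0,4.1,0,0,0,0,0],[0,4.1,0,0,0,0,0],[0,4.1,0,0,0,0,0],[0,4.1,0,0,0,0,0],[0,4.1,0,0,0,0,0],[0,4.1,0,0,0,0,0],[4.1,0,0,0,0,0,0],[4.1,0,-2,0,0,0,0],[4.0,0,-4,0,0,0,0],[0,0,-4,0,0,0,0],[0,0,-2,0,0,0,0],[0,0,0,0,0,0,0]],
  ],
)

```text
clock: 3.9
ee_pos: [0.5292, 0.1428, 0.1127]
eef_rot: [0.992, 0.122, -0.004, 0.0]
contact_force: [0.3, -0.4, 0.2]
grip_width: 0.0001
grip_force: 0.0
```

```bash
python3 - <<'E'
from h import *
o=bot.observe();print(o["ee_pos"].round(4),o["contact_force"].round(1),o["qpos"].round(2))
a=bot.camera("scene")[130:280,250:450,::-1]; cv2.imwrite("pics/s1.png",cv2.resize(a,None,fx=4,fy=4,interpolation=cv2.INTER_CUBIC))
print(full("scene",(0,0)), (proj("scene",o["ee_pos"])-O["scene"])*4)
E
```

```text
[0.5292 0.1428 0.1127] [ 0.3 -0.4  0.2] [ 0.12  0.51  1.62 -0.    1.03  1.45]
[249.625 129.625] [312.18024262 397.55042905]
```

View pics/s1.png

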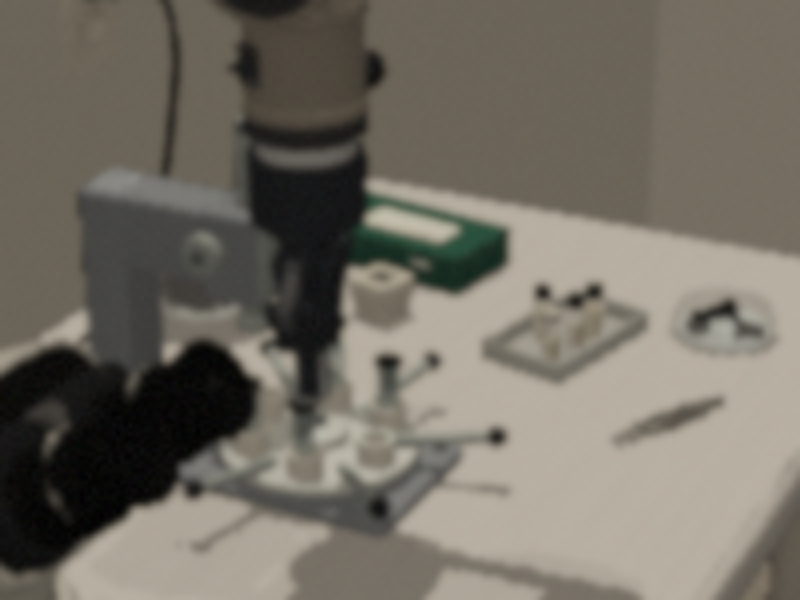

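Emit:
carry_out(
  rows=[
    [[0.6,0.4,-1.5,0,0,0,0],[0,0,-2,0,0,0,0],[0,0,-2,0,0,0,0],[0,0,-1.5,0,0,0,0],[0,0,-1.2,0,0,0,0],[0,0,0,0,0,0,0],[0,0,0,0,0,0,0]],
  ],
)

```text
clock: 4.65
ee_pos: [0.5378, 0.1479, 0.0346]
eef_rot: [0.992, 0.123, 0.001, 0.0]
contact_force: [-0.0, 0.9, 0.4]
grip_width: -0.0001
grip_force: 0.0
```

Emit:
carry_out(
  rows=[
    [[0,0,-0.45,0,0,0,0],[-0.48,-0.28,0,0,0,0,0],[-0.48,-0.28,0,0,0,0,0],[-0.48,-0.28,0,0,0,0,0],[-0.48,-0.28,0,0,0,0,0],[-0.48,-0.28,0,0,0,0,0],[-0.48,-0.28,0,0,0,0,0],[-0.31,-0.34,0,0,0,0,0],[-0.31,-0.34,0,0,0,0,0],[-0.31,-0.34,0,0,0,0,0]],
  ],
)

```text
clock: 5.65
ee_pos: [0.4992, 0.1205, 0.0296]
eef_rot: [0.992, 0.123, 0.0, 0.0]
contact_force: [2.2, 1.2, 0.8]
grip_width: -0.0003
grip_force: 0.7
```

Contact feels right (about 2.5 N against the push). Continue along the arc.

Emit:
carry_out(
  rows=[
    [[-0.31,-0.34,0,0,0,0,0],[-0.31,-0.34,0,0,0,0,0],[-0.31,-0.34,0,0,0,0,0],[-0.21,-0.41,0,0,0,0,0],[-0.21,-0.41,0,0,0,0,0],[-0.21,-0.41,0,0,0,0,0],[-0.21,-0.41,0,0,0,0,0],[-0.21,-0.41,0,0,0,0,0],[-0.21,-0.41,0,0,0,0,0],[-0.1,-0.45,0,0,0,0,0],[-0.1,-0.45,0,0,0,0,0],[-0.1,-0.45,0,0,0,0,0]],
  ],
)

```text
clock: 6.85
ee_pos: [0.474, 0.0721, 0.0295]
eef_rot: [0.992, 0.123, -0.0, 0.0]
contact_force: [0.8, 0.3, 0.7]
grip_width: -0.0002
grip_force: 0.7
```

```bash
cat > look.py <<'E'
from h import *
import sys
v=json.load(open("fit.json")); q=np.array(v[:3])
n=sys.argv[1]; tot=float(sys.argv[2]); r=float(sys.argv[3]) if len(sys.argv)>3 else 15
im=bot.camera("top"); g=cv2.cvtColor(im,cv2.COLOR_RGB2GRAY); cv2.imwrite(f"pics/{n}.png",cv2.resize(im[110:260,220:420,::-1],None,fx=4,fy=4,interpolation=cv2.INTER_CUBIC))
o=bot.observe(); d=o["ee_pos"][:2]-q[:2]; print("tcp polar",np.hypot(*d).round(4),np.degrees(np.arctan2(d[1],d[0])-q[2])%360,o["contact_force"].round(1))
# dark score of ball pixels over candidate angles
gf=cv2.GaussianBlur(g,(0,0),1).astype(np.float32)
best=[]
for x in np.arange(tot-r,tot+r,.1):
    uv=proj("top",spoke(q,v[3]+np.radians(x),np.arange(6))).astype(np.float32)
    s=cv2.remap(gf,uv[:,:1],uv[:,1:],cv2.INTER_LINEAR).ravel(); best.append((np.sort(s)[:6].sum(),x,s.round()))
b=min(best,key=lambda z:z[0]); print("turn est",b[1],b[2])
a=v[3]+np.radians(b[1]); uv=proj("top",spoke(q,a,np.arange(6)))
fit=np.array([refine(g,u) for u in uv]); e=fit-uv
print("ball resid",e.round(2).tolist())
ok=np.linalg.norm(e,axis=1)<1.2
s=least_squares(lambda x:(proj("top",spoke(q,x[0],np.arange(6)))-fit)[ok].ravel(),[a]); print("turn deg",np.degrees(s.x[0]-v[3]),"to go",72.79-np.degrees(s.x[0]-v[3]),ok)
E
python3 look.py t2 32
```

```text
tcp polar 0.1054 168.59844318505728 [ 1.1 -0.3 -0.2]
turn est 41.70000000000035 [29. 60. 32. 33. 82. 36.]
ball resid [[0.42, 0.38], [0.18, 4.7], [-0.03, 0.06], [0.18, -0.1], [5.53, -1.38], [0.02, 0.16]]
turn deg 41.89427544575826 to go 30.895724554241745 [ True False  True  True False  True]
```

Emit:
carry_out(
  rows=[
    [[-0.05,-0.43,0,0,0,0,0],[-0.05,-0.43,0,0,0,0,0],[-0.05,-0.43,0,0,0,0,0],[-0.05,-0.43,0,0,0,0,0],[0,-0.43,0,0,0,0,0],[0.05,-0.43,0,0,0,0,0],[0.05,-0.43,0,0,0,0,0],[0.05,-0.43,0,0,0,0,0],[0.07,-0.43,0,0,0,0,0],[0,0,0,0,0,0,0]],
  ],
)

```text
clock: 7.9
ee_pos: [0.4742, 0.0332, 0.0294]
eef_rot: [0.992, 0.122, -0.0, 0.0]
contact_force: [0.1, 0.3, -0.3]
grip_width: -0.0001
grip_force: 0.0
```

```bash
python3 look.py t3 63
```

```text
tcp polar 0.1044 189.57405312705774 [-0.4  0.4 -0.3]
turn est 63.200000000000216 [26. 65. 30. 34. 25. 29.]
ball resid [[0.17, 0.18], [-0.7, 6.96], [0.09, 0.23], [0.13, -0.09], [0.16, -0.15], [0.09, 0.1]]
turn deg 63.164658443732996 to go 9.62534155626701 [ True False  True  True  True  True]
```

Emit:
carry_out(
  rows=[
    [[0.1,-0.38,0,0,0,0,0],[0.1,-0.38,0,0,0,0,0],[0.1,-0.38,0,0,0,0,0],[0.1,-0.38,0,0,0,0,0],[0,0,0,0,0,0,0],[0,0,0,0,0,0,0]],
  ],
)

```text
clock: 8.55
ee_pos: [0.4782, 0.0183, 0.0294]
eef_rot: [0.992, 0.122, -0.0, 0.0]
contact_force: [0.2, 0.4, 0.1]
grip_width: 0.0
grip_force: 0.0
```

```bash
python3 look.py t4 71
```

```text
tcp polar 0.104 198.10289383508783 [ 0.2 -0.4  0.2]
turn est 72.10000000000022 [29. 68. 35. 74. 28. 29.]
ball resid [[0.14, 0.22], [-0.89, 7.21], [0.09, 0.11], [-0.37, -1.53], [0.22, -0.22], [0.11, 0.26]]
turn deg 72.12568195243881 to go 0.6643180475611956 [ True False  True False  True  True]
```

Emit:
carry_out(
  rows=[
    [[-0.2,0.5,0,0,0,0,0],[-0.3,0.5,0,0,0,0,0],[-0.5,0,1.5,0,0,0,0],[-0.5,0,3,0,0,0,0],[-0.5,0,4.5,0,0,0,0],[-0.5,0,4.5,0,0,0,0],[-0.5,0,4.5,0,0,0,0],[-0.5,0,4.5,0,0,0,0],[0,0,4.5,0,0,0,0],[0,0,4.5,0,0,0,0],[0,0,2,0,0,0,0],[0,0,0,0,0,0,0]],
  ],
)

```text
clock: 9.8
ee_pos: [0.444, 0.029, 0.3675]
eef_rot: [0.992, 0.123, 0.003, 0.001]
contact_force: [1.0, 0.3, -1.3]
grip_width: 0.0002
grip_force: 0.0
```

```bash
python3 look.py t5 72 5; python3 - <<'E'
from h import *
a=bot.camera("scene")[160:260,270:370,::-1]; cv2.imwrite("pics/s5.png",cv2.resize(a,None,fx=6,fy=6,interpolation=cv2.INTER_CUBIC))
v=json.load(open("fit.json")); q=v[:3]
f=lambda X:((proj("scene",press2w(q,X))-[270,160]+.5)*6).round().tolist()
print("ram foot exp",f([.052,0,.105]),"edges",f([[.052+.013*np.cos(t),.013*np.sin(t),.105] for t in (0,1.57,3.14,4.71)]),"stopper exp",f([.052,0,.0975]),f([.052,0,.078]))
E
```

```text
tcp polar 0.1355 189.24026425986716 [0.2 0.7 0.3]
turn est 72.09999999999971 [31. 93. 35. 74. 29. 29.]
ball resid [[0.14, 0.15], [0.71, -6.86], [0.1, 0.11], [-0.35, -1.51], [0.21, -0.25], [0.09, 0.23]]
turn deg 72.10132873238392 to go 0.6886712676160869 [ True False  True False  True  True]
ram foot exp [264.0, 309.0] edges [[241.0, 304.0], [250.0, 320.0], [287.0, 315.0], [278.0, 299.0]] stopper exp [264.0, 324.0] [266.0, 360.0]
```

View pics/s5.png

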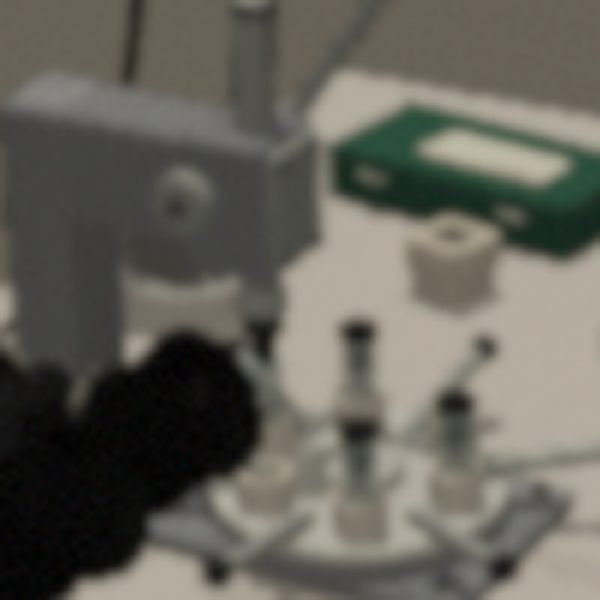

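View pics/t5.png

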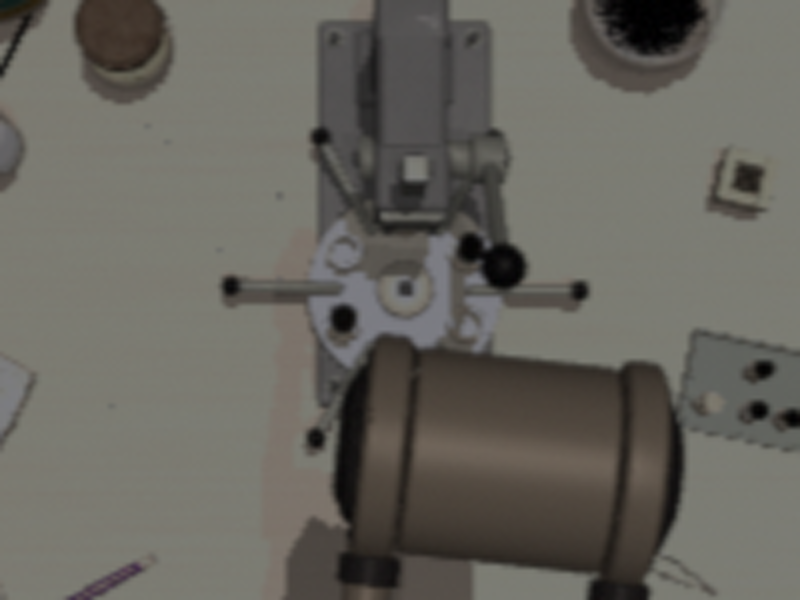

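Emit:
carry_out(
  rows=[
    [[3,-0.7,0,0,0,0,0],[4,-0.9,0,0,0,0,0],[4,-0.9,-1,0,0,0,0],[1.1,-0.15,-2,0,0,0,0],[0,0,-2,0,0,0,0],[0,0,-0.5,0,0,0,0],[0,0,0,0,0,0,0],[0,0,0,0,0,0,0]],
  ],
)

```text
clock: 10.7
ee_pos: [0.5642, 0.0023, 0.31]
eef_rot: [0.992, 0.123, 0.0, 0.0]
contact_force: [-0.3, -0.3, -0.0]
grip_width: -0.0005
grip_force: 0.0
```

Emit:
carry_out(
  rows=[
    [[0,0,-0.4,0,0,0,0],[-0.5,0,-0.42,0,0,0,0],[-0.5,0,-0.42,0,0,0,0],[-0.5,0,-0.42,0,0,0,0],[-0.5,0,-0.42,0,0,0,0],[-0.42,0,-0.5,0,0,0,0],[-0.42,0,-0.5,0,0,0,0],[-0.42,0,-0.5,0,0,0,0],[-0.42,0,-0.5,0,0,0,0]],
  ],
)

```text
clock: 11.6
ee_pos: [0.5249, 0.002, 0.2709]
eef_rot: [0.992, 0.123, -0.001, 0.0]
contact_force: [-13.7, -0.5, 16.7]
grip_width: 0.0
grip_force: 8.3
```

```bash
python3 - <<'E'
from h import *
o=bot.observe();print(o["ee_pos"].round(4),o["contact_force"].round(1))
a=bot.camera("scene")[110:260,250:400,::-1]; cv2.imwrite("pics/s6.png",cv2.resize(a,None,fx=4,fy=4,interpolation=cv2.INTER_CUBIC))
for ph in (35,40,45,50,55):
    t=np.radians(ph);X=[.6507-.15*np.cos(t),.0026,.168+.15*np.sin(t)]
    print(ph,((proj("scene",X)-[250,110]+.5)*4).round())
print(((proj("scene",o["ee_pos"])-[250,110]+.5)*4).round())
E
```

```text
[0.5249 0.002  0.2709] [-13.7  -0.5  16.7]
35 [413. 211.]
40 [403. 195.]
45 [391. 179.]
50 [378. 165.]
55 [365. 152.]
[417. 188.]
```

View pics/s6.png

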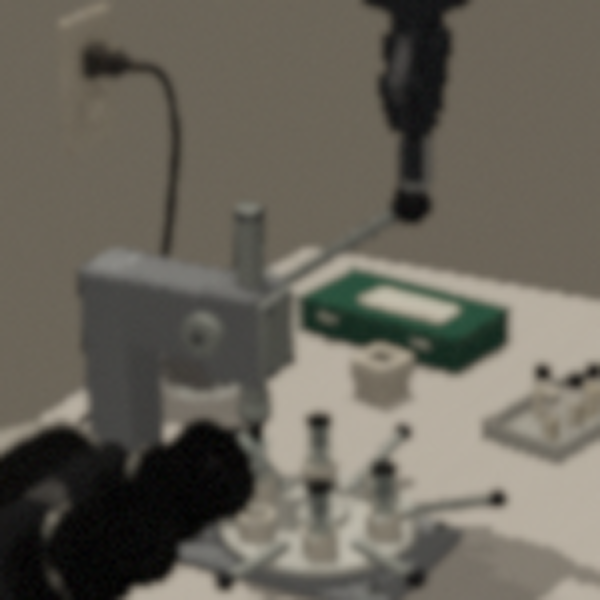

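Emit:
carry_out(
  rows=[
    [[-0.25,0,0.1,0,0,0,0],[-0.33,0,-0.57,0,0,0,0],[-0.33,0,-0.57,0,0,0,0],[-0.33,0,-0.57,0,0,0,0],[-0.33,0,-0.57,0,0,0,0]],
  ],
)

```text
clock: 12.15
ee_pos: [0.5095, 0.002, 0.2494]
eef_rot: [0.992, 0.123, -0.001, 0.001]
contact_force: [-14.4, 0.2, 19.8]
grip_width: 0.0001
grip_force: 9.8
```

Emit:
carry_out(
  rows=[
    [[-0.3,0,1.5,0,0,0,0],[0,0,3,0,0,0,0],[0,0,3.5,0,0,0,0],[2,0,0,0,0,0,0],[3,0,0,0,0,0,0],[1.3,0,0,0,0,0,0],[0,0,-1,0,0,0,0],[0,0,-0.7,0,0,0,0],[0,0,0,0,0,0,0],[0,0,0,0,0,0,0],[0,0,0,0,0,0,0]],
  ],
)

```text
clock: 13.25
ee_pos: [0.5715, 0.0021, 0.3105]
eef_rot: [0.992, 0.123, 0.0, 0.0]
contact_force: [-0.3, 0.2, -0.1]
grip_width: -0.0
grip_force: 0.0
```

```bash
python3 - <<'E'
import numpy as np
th=np.radians(np.arange(0,71,10)); ph=np.radians(55)-th
x=-.15*np.cos(ph)-.0145*th; z=.15*np.sin(ph)
print(np.c_[np.degrees(th[1:]),100*np.diff(x)/4,100*np.diff(z)/4].round(2), (.6507+.008+x).round(4),(z+.168+.0145).round(4))
E
```

```text
[[ 1.0e+01 -5.6e-01 -4.2e-01]
 [ 2.0e+01 -4.8e-01 -5.0e-01]
 [ 3.0e+01 -3.9e-01 -5.7e-01]
 [ 4.0e+01 -2.9e-01 -6.1e-01]
 [ 5.0e+01 -1.8e-01 -6.4e-01]
 [ 6.0e+01 -6.0e-02 -6.5e-01]
 [ 7.0e+01  5.0e-02 -6.4e-01]] [0.5727 0.5501 0.5308 0.5152 0.5037 0.4966 0.4941 0.4961] [0.3054 0.2886 0.2685 0.2459 0.2213 0.1956 0.1694 0.1437]
```

Emit:
carry_out(
  rows=[
    [[0.1,0,-0.5,0,0,0,0],[-0.56,0,-0.42,0,0,0,0],[-0.56,0,-0.42,0,0,0,0],[-0.56,0,-0.42,0,0,0,0],[-0.56,0,-0.42,0,0,0,0],[-0.48,0,-0.5,0,0,0,0],[-0.48,0,-0.5,0,0,0,0],[-0.48,0,-0.5,0,0,0,0],[-0.48,0,-0.5,0,0,0,0]],
  ],
)

```text
clock: 14.15
ee_pos: [0.531, 0.002, 0.2683]
eef_rot: [0.992, 0.123, 0.001, 0.0]
contact_force: [0.4, -0.5, 4.4]
grip_width: -0.0003
grip_force: 1.9
```

Now a clean 4.4 N, purely vertical. Continue.

Emit:
carry_out(
  rows=[
    [[-0.39,0,-0.57,0,0,0,0],[-0.39,0,-0.57,0,0,0,0],[-0.39,0,-0.57,0,0,0,0],[-0.39,0,-0.57,0,0,0,0],[-0.29,0,-0.61,0,0,0,0],[-0.29,0,-0.61,0,0,0,0],[-0.29,0,-0.61,0,0,0,0],[-0.29,0,-0.61,0,0,0,0]],
  ],
)

```text
clock: 14.95
ee_pos: [0.5045, 0.0019, 0.2219]
eef_rot: [0.992, 0.123, 0.002, 0.001]
contact_force: [0.7, 0.9, 10.9]
grip_width: -0.0001
grip_force: 5.2
```

Emit:
carry_out(
  rows=[
    [[-0.18,0,-0.64,0,0,0,0],[-0.18,0,-0.64,0,0,0,0],[-0.18,0,-0.64,0,0,0,0],[-0.18,0,-0.64,0,0,0,0],[-0.06,0,-0.65,0,0,0,0],[-0.06,0,-0.65,0,0,0,0]],
  ],
)

```text
clock: 15.55
ee_pos: [0.4955, 0.0019, 0.183]
eef_rot: [0.992, 0.123, 0.001, 0.0]
contact_force: [-2.5, -0.9, 11.3]
grip_width: -0.0003
grip_force: 5.6
```

Emit:
carry_out(
  rows=[
    [[-0.06,0,-0.65,0,0,0,0],[-0.06,0,-0.65,0,0,0,0],[0.02,0,-0.4,0,0,0,0],[0,0,0,0,0,0,0]],
  ],
)

```text
clock: 15.95
ee_pos: [0.4947, 0.0019, 0.1656]
eef_rot: [0.992, 0.123, 0.001, 0.0]
contact_force: [-1.0, 0.7, 9.8]
grip_width: -0.0
grip_force: 4.8
```

Still going in (≈1.07 rad); small steps until the force rises.

Emit:
carry_out(
  rows=[
    [[0.02,0,-0.3,0,0,0,0],[0.02,0,-0.3,0,0,0,0],[0,0,0,0,0,0,0],[0,0,0,0,0,0,0]],
  ],
)

```text
clock: 16.35
ee_pos: [0.495, 0.0019, 0.1599]
eef_rot: [0.992, 0.123, 0.0, 0.0]
contact_force: [-1.9, -0.6, 9.1]
grip_width: 0.0
grip_force: 4.8
```

Emit:
carry_out(
  rows=[
    [[0.02,0,-0.3,0,0,0,0],[0.02,0,-0.2,0,0,0,0],[0,0,0,0,0,0,0],[0,0,0,0,0,0,0]],
  ],
)

```text
clock: 16.75
ee_pos: [0.4953, 0.0019, 0.1553]
eef_rot: [0.992, 0.123, 0.001, 0.0]
contact_force: [-2.9, -0.9, 13.6]
grip_width: -0.0001
grip_force: 6.8
```

Emit:
carry_out(
  rows=[
    [[0.01,0,-0.2,0,0,0,0],[0,0,-0.2,0,0,0,0],[0,0,0,0,0,0,0],[0,0,0,0,0,0,0]],
  ],
)

```text
clock: 17.15
ee_pos: [0.4956, 0.0019, 0.1519]
eef_rot: [0.992, 0.123, 0.001, 0.001]
contact_force: [-4.5, -1.1, 17.6]
grip_width: 0.0002
grip_force: 8.9
```

Emit:
carry_out(
  rows=[
    [[0,0,-0.2,0,0,0,0],[0,0,-0.2,0,0,0,0],[0,0,0,0,0,0,0],[0,0,0,0,0,0,0]],
  ],
)

```text
clock: 17.55
ee_pos: [0.496, 0.0018, 0.1485]
eef_rot: [0.992, 0.123, 0.002, 0.001]
contact_force: [-5.5, 0.0, 21.6]
grip_width: -0.0001
grip_force: 11.0
```

```bash
python3 - <<'E'
from h import *
o=bot.observe();print(o["ee_pos"].round(4),o["contact_force"].round(1))
a=bot.camera("scene")[150:250,270:400,::-1]; cv2.imwrite("pics/s7.png",cv2.resize(a,None,fx=6,fy=6,interpolation=cv2.INTER_CUBIC))
v=json.load(open("fit.json")); q=v[:3]
print(((proj("scene",press2w(q,[[.052,0,.083],[.052,0,.105]]))-[270,150]+.5)*6).round())
for ph in (0,-8,-12,-16):
    t=np.radians(ph);X=[.6507-.15*np.cos(t),.0026,.168+.15*np.sin(t)]
    print(ph,((proj("scene",X)-[270,150]+.5)*6).round())
E
```

```text
[0.496  0.0018 0.1485] [-5.5  0.  21.6]
[[265. 411.]
 [264. 369.]]
0 [552. 261.]
-8 [549. 301.]
-12 [545. 321.]
-16 [540. 340.]
```

View pics/s7.png

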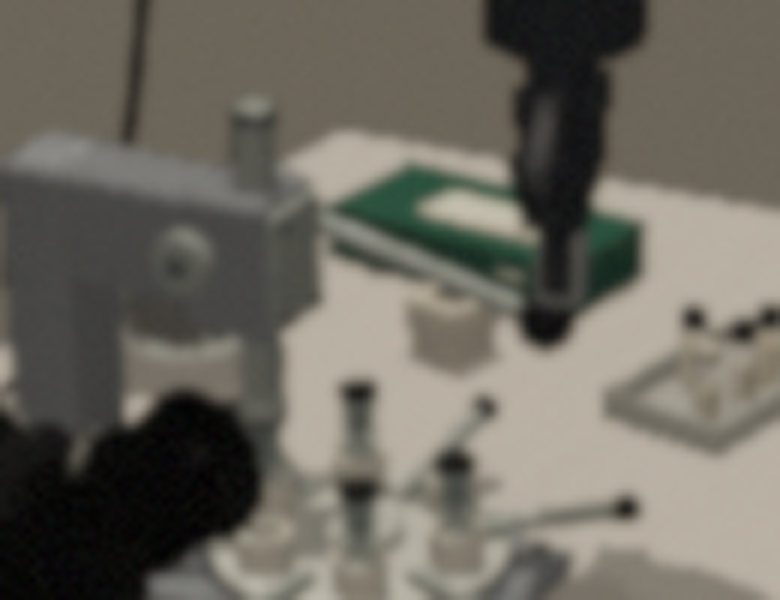

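Emit:
carry_out(
  rows=[
    [[0,0,1,0,0,0,0],[0,0,3,0,0,0,0],[-0.3,0,4.5,0,0,0,0],[-1,0,4.5,0,0,0,0],[-2,0,4,0,0,0,0],[-3,0,2,0,0,0,0],[-3,0,0,0,0,0,0],[-1,0,0,0,0,0,0],[0,0,0,0,0,0,0],[0,0,0,0,0,0,0],[0,0,0,0,0,0,0],[0,0,0,0,0,0,0]],
  ],
)

```text
clock: 18.8
ee_pos: [0.3932, 0.002, 0.3356]
eef_rot: [0.992, 0.123, -0.001, -0.0]
contact_force: [0.0, 0.7, 0.8]
grip_width: 0.0001
grip_force: 0.0
```

Emit:
carry_out(
  rows=[
    [[0,0,0,0,0,0,0],[0,0,0,0,0,0,0],[0,0,0,0,0,0,0],[0,0,0,0,0,0,0],[0,0,0,0,0,0,0],[0,0,0,0,0,0,0]],
  ],
)

```text
clock: 19.4
ee_pos: [0.3925, 0.0021, 0.3363]
eef_rot: [0.992, 0.123, 0.0, 0.0]
contact_force: [1.1, 0.0, 0.6]
grip_width: -0.0003
grip_force: 0.0
```

```bash
python3 look.py t8 72 5; python3 - <<'E'
from h import *
a=bot.camera("scene")[130:250,250:380,::-1]; cv2.imwrite("pics/s8.png",cv2.resize(a,None,fx=5,fy=5,interpolation=cv2.INTER_CUBIC))
v=json.load(open("fit.json")); q=v[:3]
print(((proj("scene",press2w(q,[[.052,0,.083],[.052,0,.0975],[.052,0,.105]]))-[250,130]+.5)*5).round(),((proj("scene",[.5647,.0026,.2908])-[250,130]+.5)*5).round())
E
```

```text
tcp polar 0.1909 194.76506560507664 [ 0.4  0.4 -0.1]
turn est 72.09999999999971 [28. 27. 35. 74. 29. 29.]
ball resid [[0.15, 0.2], [-0.14, -0.01], [0.09, 0.12], [-0.4, -1.5], [0.24, -0.24], [0.1, 0.25]]
turn deg 72.08235899539717 to go 0.7076410046028343 [ True  True  True False  True  True]
[[321. 442.]
 [320. 420.]
 [320. 408.]] [456.  90.]
```

View pics/s8.png

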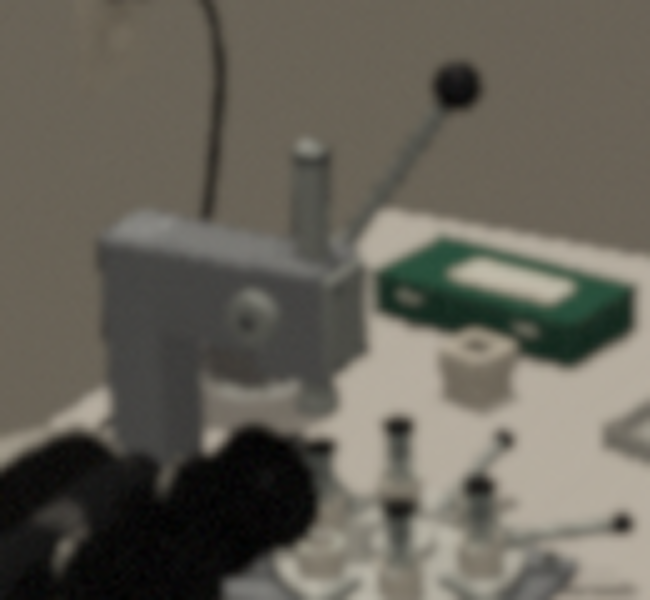

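```bash
python3 -c "
from cell import bot
print(bot.job_done())"
```

```text
the job is handed in; nothing more can be done
None
```

The job is handed in: the proud vial is under the ram (dial about 0.7° short of exact centre), its stopper shows at home height in the last picture, the lever is back at rest and the arm is clear; no verdict came back.

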